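# Scan the job ticket in the yellow holder

## Task

Swing the clear cover of the yellow ticket holder fully open, take the orange-handled reader from its black holster, and press its sprung nose gently and squarely onto the middle of the ticket so that the nose is pushed in at least half of its travel, holding it steady there for a good second. Then stand the reader back in its holster and swing the yellow cover fully shut. Leave the blue holder and the other things on the bench alone.

Things in the scene. Friction and masses are not known exactly. Their poses are not given: they have to be found in the camera images.
- yellow_deck: Sloped square well of the yellow ticket holder, 100 x 100 mm outside, 80 x 80 mm inside, walls 10 mm, fixed. Origin: centre of its mouth, level with the rim's edge, about 90 mm above the bench. z: outward normal of the slope, 30 degrees from vertical towards the low side; x: up the slope to the hinge; y: along the hinge.
- yellow_well (a point): Centre of the well's floor, 28 mm below the rim's edge. On it lies a stack of paper job tickets, 77 x 77 mm, black code bars at its middle, face parallel to the rim. The face is somewhere from 5 to 20 mm below the rim's edge: the stack's height differs each time and is not measured. It does not give.
- yellow_cover (a joint): Hinge of the yellow holder's cover (rad): 0 shut on the rim, grows as it swings up, stop at 2.3 (just past vertical). Axis along the deck's y, 50 mm up the slope from the deck's origin, 3 mm above the rim. Clear plate 100 x 100 x 4 mm with a yellow border; the stiff hinge (0.1 N m) lets it stay where it is left.
- yellow_tab (a point): Grip point on the yellow cover's red pull tab, which is 14 mm wide (along the hinge), 8 mm thick and sticks out 34 mm in the cover's plane from the edge farthest from the hinge. The point is 126 mm from the hinge axis, 8 mm short of the tab's tip, on its centre line. Axes as the deck's when shut; they turn with the cover.
- blue_deck: The same sloped well on another holder, painted blue, with its own shut cover; to be left alone. Origin and axes as for the yellow one.
- blue_cover (a joint): Hinge of the blue holder's cover (rad): 0 shut; to be left alone.
- reader: Hand-held contact code reader, about 0.2 kg, nose down in the holster, 150 mm tall. Origin: centre of the nose tip when fully out; z up the handle. Heights from the origin: black nose hood 30 (x) by 44 (y) mm, 0 to 35; grey flange 58 x 72 mm, 35 to 45; grey head 40 x 52 mm, up to 65; orange handle 26 (x) by 32 (y) mm, up to 150.
- nose (a joint): How far the reader's sprung nose is pushed in (m): 0 fully out, stop at 0.006. It starts to give at about 2 N, is half in at about 4 N and fully in at about 6 N.
- holster: Black holster fixed on the bench. Origin: centre of its underside, on the bench; z up. Rectangular mouth 42 mm (x) by 56 mm (y), rim 45 mm high, walls 15 mm. The reader's flange rests on the rim with its nose hanging inside: the reader's origin is then 10 mm above the holster's origin. The reader's x axis lies along the holster's.
- glue_jar: Amber glue jar with yellow cap, 56 mm across, 75 mm tall, loose; origin at the centre of its underside. Leave alone.
- thread_cone: Green thread cone, 56 mm across the foot, 100 mm tall, loose; origin at the centre of its underside. Leave alone.
- tape_roll: Cardboard-coloured roll of tape lying flat, 64 mm across, 24 mm high, loose; origin at the centre of its underside. Leave alone.
Mind the look-alikes: they are no part of the job. What is shaped like the holster but red or turquoise is not meant.

How it is judged:
On the way, in this order (a step that is already met when the one before it is completed fails the run):
1. the yellow cover is swung open (beyond 2.0 rad of 2.3) (value of joint yellow_cover above 2 rad), for 0.1 s.
2. the reader's nose is pressed in by at least 2.5 mm on the ticket in the yellow well, within 12 mm of its middle each way and within 0.15 rad of square, and held for 1 s (value of joint nose above 0.0025 m and x of reader in the frame of yellow_deck between -0.012 and 0.012 m and y of reader in the frame of yellow_deck between -0.012 and 0.012 m and z of reader in the frame of yellow_deck below -0.004 m and angle between the z axis of reader and the z axis of yellow_deck, either way round below 0.15 rad and linear speed of reader below 0.02 m/s), for 1 s.
At the end, for the whole second after the job is handed in: The reader stands at rest in the holster, its flange on the rim (within 12 mm sideways, 4 mm in height, 0.1 rad of upright); the yellow cover is shut (below 0.06 rad); the blue cover is still shut (below 0.1 rad); jar, cone and tape roll are within 30 mm of where they were (value of joint yellow_cover below 0.06 rad and value of joint blue_cover below 0.1 rad and horizontal distance between reader and holster below 0.012 m and z of reader in the frame of holster between 0.006 and 0.014 m and angle between reader's own z axis and vertical below 0.1 rad and linear speed of reader below 0.02 m/s and distance of each of glue_jar, thread_cone, tape_roll from where it was at the start of the episode below 0.03 m); the robot touches nothing.
It fails at once if the reader is pressed on the yellow holder with more than 22 N (contact force between reader and yellow_deck above 22 N).
It fails at once if the blue cover is opened beyond 0.15 rad (value of joint blue_cover above 0.15 rad).
It fails at once if the glue jar, thread cone or tape roll is moved more than 30 mm or tipped (distance of any of glue_jar, thread_cone, tape_roll from where it was at the start of the episode above 0.03 m or angle between any of glue_jar, thread_cone, tape_roll's own z axis and vertical above 0.4 rad).
It also fails if it takes over 72 s, if anything falls off the work surface, if the arm or the gripper's body presses on something with over 40 N, if the wrist force passes 120 N, or if a joint passes its speed limit or range.

## Robot

A 6-joint arm with a two-finger parallel gripper is mounted at the origin on the work surface. World frame = base frame: x ahead of the robot, y to its left, z up, the work surface at z = 0. Lengths are in m, angles in rad, forces in N, time in s.
With the tool pointing down it reaches from about 0.3 to 0.875 m from the base axis. Payload 6.4 kg.
Tool frame: the origin (TCP) lies at the very end of the fingers, on their centre line; the grasp point (between the pads) lies 19 mm behind it; z points along the fingers, y is the line along which they close (so a half turn about z gives the same grasp; the last joint's range is limited). The gripper opens to 85 mm and grips with 20 to 120 N. Pads are 22 mm wide; open, the fingers measure 114 mm over their backs; the gripper's body (76 mm by 85 mm) begins 54 mm behind the grasp point. The pads swing forward as they close: fully open they stand 13 mm farther back than shut.
Start: joints at [1.089, 0.181, 1.607, -0, 1.354, -0.206], TCP at [0.157, 0.553, 0.231] pointing down, gripper open.
Joint ranges: [-2.99, 2.99], [-0.89, 2.07], [0.3, 2.58], [-1.14, 4.28], [0, 2.63], [-3.12, 3.12]. Speed limits (rad/s): [2.57, 2.57, 3.01, 3.14, 3.14, 3.14].

## Interface

Orientations are given as a unit quaternion [w, x, y, z].
In Python, from bench import ctrl, camera, calibration, order, outline_of gives the robot as it stands.
- The arm moves only by the tool move_arm, never from a script. Its argument "series" is a list that holds one entry, the list of rows, each a list of 5 numbers: the opening, from 0 (shut) to 1 (fully open), then the shift along the tool's x, y, z in mm, then the turn about the tool's z in rad. A call has exactly 10 rows; each row is the pose to reach, as a shift and turn from the pose commanded when the call began, along the tool's axes at that moment; what a row does not reach only later rows make up. A row lasts 1/12 s, in which the tool goes at most 41.7 mm and 7.16 degrees, less where a joint would pass 70% of its speed; a pose out of reach is approached as far as the arm can. A call with a gripper value outside its range is refused whole. The fingers move at their own pace and stop on an object; the grip force is fixed at half the most. Time passes only in rows, so rows that repeat a pose let the fingers close, or fill a call up. It gives the time, the measured TCP pose, the force, the opening and the grip force at its end, in the units of the state.
- ctrl.get_obs(): the state, without advancing time (a new reading comes with each control period).
- camera(name): name is "scene" or "top" or "wrist"; returns (picture, depth): 420x560x3 uint8, blue, green, red; 420x560 float32, m along the optical axis (not along the pixel's ray), 0 where there is no reading.
- calibration(name): a dict with "intrinsics" (3x3 intrinsics, pixels), "rvec" (rotation vector, rad) and "tvec" (3), from world to camera coordinates, as OpenCV has them. Camera axes: x right, y down, z forward; pixel columns grow to the right and rows downward; lengths in m; the calibration is good to about 2 mm. The wrist camera is an equidistant fisheye: a pixel r from the principal point sees the ray r / f radians off the axis. A picture is of the moment at which its call begins: read the wrist's pose just before it. calibration takes no time and is no camera call; for the wrist camera it gives the pose at the moment of the call.
- order.hand_in(): hands the job in; it is judged then, once.
Trained networks look in the newest picture that a camera, given by its name, has taken for a name from the list of things; names that differ only in an ending like _2 or _b are one class to them, and where a whole thing is asked for, a point or a joint stands for the part that bears it (a point fixed in the world has none). Each returns a list of dicts, best first, with "conf" (0 to 1); they miss things now and then, are a little off and sometimes report something else, mostly with a low value. They report only what shows in the picture. A call takes as long as a camera call. They do not tell look-alikes from the thing itself.
- outline_of(target, camera): "region" (420x560 bool, what is visible of it) and "bbox" ([centre column, centre row, width, height] in pixels, round what is visible of it).
The state is a dict: "time_s": time; "q": joint angles; "dq": joint speeds; "joint_efforts": joint torques, N m; "eef_pos": TCP position; "eef_rot": TCP orientation; "wrist_force": force on the tool from outside, world axes, zero at the start; "torque": the same for the moment, N m; "opening": opening from 0.0 (shut) to 1.0 (fully open); "grasp_force": force on a finger pad.
Only numpy, scipy, OpenCV 4.12 (cv2) and the standard library are available. Lean on these libraries where they do the work, as an engineer would, in place of code of your own. Each camera call takes 0.05 s, during which the arm holds its last target. There are 200 camera calls.

## Working session

There is one attempt and no reset: what is moved stays moved. The work goes in short steps, Python scripts to look and compute and a tool call to move; the robot and the scene stay as the last step left them, time stands still between calls to the robot, and variables do not carry over. Pictures are saved under pics/ and viewed, at most 10 in all, crops included, and the job is handed in when it is done.

Besides the shell and the picture viewer there is one more tool, called as name(argument=value, ...) on one line, values as JSON. move_arm: Moves the arm, as the interface text tells. Its arguments: {"type":"object","properties":{"series":{"type":"array","items":{"type":"array","items":{"type":"array","items":{"type":"number"}}}}},"required":["series"]}

```bash
ls; mkdir -p pics; python3 - <<'E'
from bench import ctrl,camera,calibration
import cv2,numpy as np
o=ctrl.get_obs();print({k:np.round(v,3) for k,v in o.items()})
for n in ("scene","top"):
    p,d=camera(n);cv2.imwrite(f"pics/{n}0.png",p);np.save(f"pics/{n}0.npy",d)
    c=calibration(n);print(n,c)
E
```

```text
pics
{'time_s': np.float64(0.0), 'q': array([ 1.089,  0.182,  1.608,  0.   ,  1.354, -0.206]), 'dq': array([ 0.   , -0.   ,  0.001,  0.001, -0.   , -0.001]), 'joint_efforts': array([-0.0000e+00, -4.4488e+01, -3.5133e+01, -0.0000e+00,  9.0000e-03,
        0.0000e+00]), 'eef_pos': array([0.156, 0.553, 0.23 ]), 'eef_rot': array([-0.   ,  0.137,  0.991, -0.001]), 'wrist_force': array([-0.   , -0.622,  0.422]), 'torque': array([ 0.021, -0.032, -0.022]), 'grasp_force': np.float64(0.0), 'opening': np.float64(0.998)}
scene {'intrinsics': array([[398.19210452,   0.        , 273.99761277],
       [  0.        , 398.19210452, 214.62135483],
       [  0.        ,   0.        ,   1.        ]]), 'rvec': array([ 1.30156415,  2.44866005, -0.75190327]), 'tvec': array([ 0.33591682, -0.29738921,  1.19770225])}
top {'intrinsics': array([[451.75348206,   0.        , 278.29554645],
       [  0.        , 451.75348206, 213.32464042],
       [  0.        ,   0.        ,   1.        ]]), 'rvec': array([ 2.16256452, -2.16898768,  0.11072551]), 'tvec': array([-0.01001726,  0.53059592,  1.21716401])}
```

View pics/scene0.png

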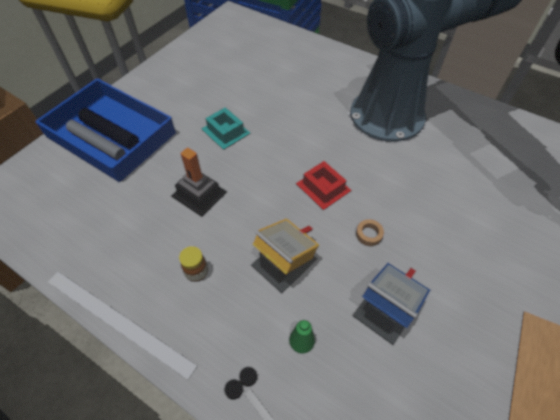

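View pics/top0.png

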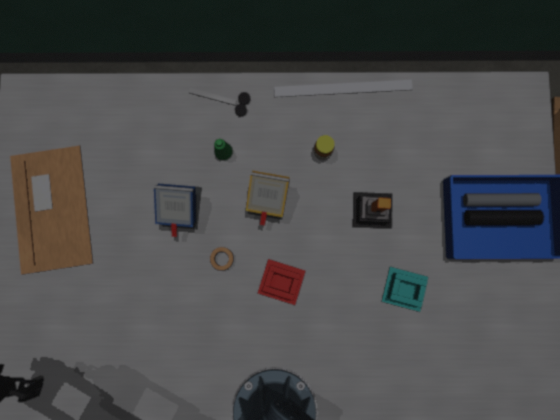

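```bash
cat > h.py <<'E'
from bench import ctrl,camera,calibration,outline_of
import cv2,numpy as np
from scipy.spatial.transform import Rotation as R
def cloud(n,d,c=None):
    c=c or calibration(n);K=c["intrinsics"];M=cv2.Rodrigues(np.array(c["rvec"],float))[0]
    v,u=np.indices(d.shape)
    P=np.stack([(u-K[0,2])/K[0,0]*d,(v-K[1,2])/K[1,1]*d,d],-1)
    W=(P-np.ravel(c["tvec"]))@M
    W[d==0]=np.nan
    return W
E
python3 - <<'E'
from h import *
for n in ("top","scene"):
    p,d=camera(n);W=cloud(n,d)
    np.savez(f"pics/{n}.npz",p=p,W=W)
    b=np.nanmedian(W[...,2]);print(n,"bench z",b)
    for t in ("yellow_deck","yellow_cover","yellow_tab","blue_deck","reader","holster","glue_jar","thread_cone","tape_roll"):
        for r in outline_of(t,n)[:4]:
            m=r["region"];Q=W[m];Q=Q[~np.isnan(Q[:,0])]
            if len(Q)<3: continue
            rc=cv2.minAreaRect(Q[:,:2].astype(np.float32)*1000)
            print(n,t,round(r["conf"],2),np.round(r["bbox"]),"med",np.round(np.median(Q,0),3),"z",np.round(np.percentile(Q[:,2],[2,98]),3),"rect",np.round(rc[0]),np.round(rc[1]),round(rc[2]))
E
```

```text
top bench z 6.920337260109431e-05
top yellow_deck 0.86 [269. 197.  44.  58.] med [0.574 0.02  0.097] z [0.065 0.123] rect [573.  18.] [100. 152.] 80
top yellow_cover 0.87 [268. 199.  38.  48.] med [0.568 0.02  0.096] z [0.065 0.122] rect [555.  21.] [ 99. 116.] 80
top yellow_cover 0.26 [269. 198.  46.  54.] med [0.574 0.02  0.097] z [0.061 0.123] rect [568.  25.] [113. 139.] 80
top yellow_tab 0.89 [268. 200.  44.  47.] med [0.568 0.02  0.096] z [0.065 0.122] rect [559.  26.] [111. 117.] 81
top yellow_tab 0.74 [376. 210.  32.  25.] med [ 0.534 -0.262  0.075] z [0.051 0.162] rect [ 541. -273.] [73. 58.] 86
top blue_deck 0.71 [221. 260.  27.  24.] med [0.411 0.143 0.024] z [0.004 0.029] rect [410. 145.] [63. 58.] 90
top blue_deck 0.6 [174. 212.  43.  51.] med [0.545 0.26  0.096] z [0.056 0.123] rect [541. 264.] [121. 144.] 71
top reader 0.8 [376. 208.  29.  24.] med [ 0.534 -0.261  0.075] z [0.051 0.162] rect [ 542. -272.] [71. 58.] 86
top holster 0.86 [280. 284.  48.  50.] med [ 0.342 -0.018  0.009] z [0.002 0.049] rect [343. -19.] [112. 101.] 72
top holster 0.58 [374. 210.  44.  38.] 
[... 1818 characters left out ...]
09.  99.] 73
scene holster 0.81 [201. 200.  53.  36.] med [ 0.574 -0.239  0.015] z [0.003 0.048] rect [ 539. -277.] [114. 107.] 86
scene holster 0.35 [284. 248.  67.  52.] med [0.593 0.024 0.1  ] z [0.061 0.124] rect [565.  20.] [101. 135.] 80
scene glue_jar 0.61 [195. 264.  32.  39.] med [ 0.721 -0.128  0.071] z [0.008 0.079] rect [ 714. -158.] [95. 54.] 86
scene thread_cone 0.63 [301. 336.  29.  33.] med [0.724 0.15  0.055] z [0.002 0.102] rect [714. 146.] [51. 55.] 35
scene tape_roll 0.91 [371. 233.  28.  27.] med [0.409 0.146 0.024] z [0.001 0.029] rect [400. 143.] [69. 81.] 90
scene tape_roll 0.37 [303. 337.  24.  32.] med [0.724 0.15  0.058] z [0.008 0.102] rect [719. 146.] [40. 52.] 4
```

```bash
python3 - <<'E'
from h import *
for n in ("top","scene"):
    z=np.load(f"pics/{n}.npz");p,W=z["p"],z["W"]
    box=lambda c,r:(np.abs(W[...,0]-c[0])<r)&(np.abs(W[...,1]-c[1])<r)
    m=box((.56,.02),.1)&(W[...,2]>.04)
    hsv=cv2.cvtColor(p,cv2.COLOR_BGR2HSV)
    red=((hsv[...,0]<8)|(hsv[...,0]>172))&(hsv[...,1]>140)&m
    Q=W[red];print(n,"tab n",len(Q),"mean",np.round(Q.mean(0),4),"min/max",np.round(Q.min(0),3),np.round(Q.max(0),3))
    Q=W[m&~red]
    for yaw in (-10.,):
        y=np.radians(yaw);ex=np.array([np.cos(y)*np.cos(np.pi/6),np.sin(y)*np.cos(np.pi/6),.5]);ey=np.array([-np.sin(y),np.cos(y),0]);ez=np.cross(ex,ey)
        c=Q@ez;h=np.histogram(c,bins=np.arange(c.min(),c.max()+.002,.002));top=h[1][h[0].argmax()]
        T=Q[np.abs(c-top)<.004]
        A=np.c_[T[:,:2],np.ones(len(T))];pl=np.linalg.lstsq(A,T[:,2],rcond=None)[0]
        print(" plane grad",np.round(pl,3),"slope deg",np.degrees(np.arctan(np.hypot(*pl[:2]))),"yaw",np.degrees(np.arctan2(pl[1],pl[0])),"ez lvl",round(top,4),len(T))
        S=np.c_[T@ex,T@ey].astype(np.float32)*1000
        rc=cv2.minAreaRect(S);print(" rect",rc)
        o=ex*rc[0][0]/1000+ey*rc[0][1]/1000+ez*np.median(T@ez);print(" plate-top centre",np.round(o,4))
    m=box((.541,-.274),.05)&(W[...,2]>.14);print(" handle top",np.round(np.median(W[m],0),4),m.sum())
    m=box((.541,-.274),.05)&(np.abs(W[...,2]-.055)<.004);print(" flange",cv2.minAreaRect(W[m][:,:2].astype(np.float32)*1000))
    m=box((.541,-.274),.05)&(np.abs(W[...,2]-.075)<.004);print(" head",cv2.minAreaRect(W[m][:,:2].astype(np.float32)*1000))
    m=box((.541,-.274),.09)&(np.abs(W[...,2]-.048)<.05);print(" holster",cv2.minAreaRect(W[m&(W[...,2]>.03)][:,:2].astype(np.float32)*1000))
E
```

```text
top tab n 59 mean [0.5146 0.0294 0.0667] min/max [0.499 0.021 0.053] [0.529 0.038 0.077]
 plane grad [ 0.564 -0.099 -0.223] slope deg 29.78597927829915 yaw -9.947653069396285 ez lvl -0.1954 1375
 rect ((517.083740234375, 117.48731994628906), (99.91044616699219, 142.0709991455078), 89.85276794433594)
 plate-top centre [0.5575 0.021  0.0896]
 handle top [ 0.5414 -0.2706  0.1594] 163
 flange ((541.5149536132812, -272.67291259765625), (71.8482666015625, 57.57102966308594), 85.9508056640625)
 head ((540.9692993164062, -272.463623046875), (51.61730194091797, 38.33199691772461), 86.11422729492188)
 holster ((541.9715576171875, -275.0296325683594), (87.45449829101562, 72.99237823486328), 87.73675537109375)
scene tab n 34 mean [0.5152 0.0309 0.0689] min/max [0.502 0.026 0.06 ] [0.529 0.036 0.078]
 plane grad [ 0.548 -0.101 -0.212] slope deg 29.124537012406137 yaw -10.457760172418542 ez lvl -0.1951 1456
 rect ((518.7789306640625, 116.9819564819336), (101.23872375488281, 141.49679565429688), 89.39461517333984)
 plate-top centre [0.558  0.0204 0.0918]
 handle top [ 0.5461 -0.2681  0.1595] 216
 flange ((541.6178588867188, -272.36474609375), (73.62000274658203, 59.09242630004883), 85.87316131591797)
 head ((542.4274291992188, -273.37274169921875), (51.91280746459961, 39.662479400634766), 85.62895202636719)
 holster ((542.2714233398438, -275.7838439941406), (88.87614440917969, 72.73040771484375), 87.88470458984375)
```

move_arm(series=[[[0.6, -475, -409, 0, -0.1], [0.6, -475, -409, 0, -0.1], [0.6, -475, -409, 0, -0.1], [0.6, -475, -409, 0, -0.1], [0.6, -475, -409, 0, -0.1], [0.6, -475, -409, 0, -0.1], [0.6, -475, -409, 0, -0.1], [0.6, -475, -409, 0, -0.1], [0.6, -475, -409, 0, -0.1], [0.6, -475, -409, 0, -0.1]]])

```text
time_s: 1.93
eef_pos: [0.3871, 0.2039, 0.2317]
eef_rot: [0.001, 0.088, 0.996, 0.0]
wrist_force: [1.6, -0.1, 0.8]
opening: 0.602
grasp_force: 0.0
```

```bash
cat >> h.py <<'E'
def to(x,y,z,yawdeg=None):
    "shift mm in tool axes (and turn) from measured TCP to world target; yawdeg = world angle of tool y"
    o=ctrl.get_obs();w,a,b,c=o["eef_rot"];M=R.from_quat([a,b,c,w]).as_matrix()
    s=M.T@(np.array([x,y,z])-o["eef_pos"])*1000
    ty=np.degrees(np.arctan2(M[1,1],M[0,1]))
    t=0 if yawdeg is None else -np.radians((yawdeg-ty+90)%180-90)
    print("t",round(float(o["time_s"]),2),"pos",np.round(o["eef_pos"],4),"toolyaw",round(ty,2),"tilt",np.round(M[:,2],3),"F",np.round(o["wrist_force"],1),"op",round(float(o["opening"]),3),"| shift",np.round(s,1),"turn",round(t,3))
E
python3 -c "
from h import *
to(.503,.0306,.13,80)"
```

```text
t 1.93 pos [0.3871 0.2039 0.2317] toolyaw 79.94 tilt [ 0.001  0.    -1.   ] F [ 1.6 -0.1  0.8] op 0.602 | shift [-144.3 -150.5  101.8] turn -0.001
```

move_arm(series=[[[0.6, -36, -37, 10, 0], [0.6, -72, -75, 30, 0], [0.6, -108, -113, 60, 0], [0.6, -144, -150, 100, 0], [0.6, -144, -150, 100, 0], [0.6, -144, -150, 100, 0], [0.6, -144, -150, 100, 0], [0.6, -144, -150, 100, 0], [0.6, -144, -150, 100, 0], [0.6, -144, -150, 100, 0]]])

```text
time_s: 2.77
eef_pos: [0.5019, 0.0338, 0.1322]
eef_rot: [0.001, 0.087, 0.996, 0.0]
wrist_force: [0.0, -0.1, -0.3]
opening: 0.596
grasp_force: 0.0
```

```bash
python3 - <<'E'
from h import *
to(.503,.0306,.038,80)
c=calibration("wrist");p,d=camera("wrist");print(c)
np.savez("pics/w1.npz",p=p,d=d,**{k:np.array(v) for k,v in c.items()})
cv2.imwrite("pics/w1.png",p)
E
```

```text
t 2.77 pos [0.5019 0.0338 0.1322] toolyaw 80.0 tilt [ 0.001  0.    -1.   ] F [ 0.  -0.1 -0.3] op 0.596 | shift [-1.5 -3.  94.2] turn -0.0
{'intrinsics': array([[325.1922621 ,   0.        , 279.72166834],
       [  0.        , 325.1922621 , 206.46085742],
       [  0.        ,   0.        ,   1.        ]]), 'rvec': array([-2.21585654, -1.86219211, -0.28668387]), 'tvec': array([-0.12056295, -0.47520594,  0.13808062])}
```

View pics/w1.png

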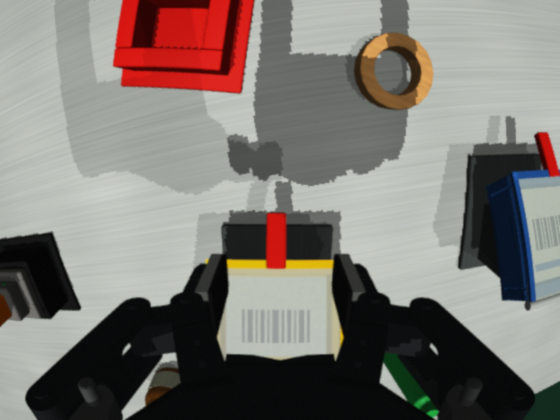

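The wrist view shows the red tab from (276,212) to (276,268), midway between the fingertips at columns ~212 and ~343; the ticket's code bars are at (276,326).

```bash
cat >> h.py <<'E'
def wcloud(d,c):
    K=c["intrinsics"];M=cv2.Rodrigues(np.array(c["rvec"],float))[0]
    v,u=np.indices(d.shape);a=(u-K[0,2])/K[0,0];b=(v-K[1,2])/K[1,1];r=np.hypot(a,b)+1e-9
    k=np.tan(np.minimum(r,1.5))/r
    P=np.stack([a*k*d,b*k*d,d],-1);W=(P-np.ravel(c["tvec"]))@M;W[d==0]=np.nan
    return W
EX,EY,EZ=(R.from_euler("ZY",[-10,-30],degrees=True).as_matrix().T)
E
python3 - <<'E'
from h import *
z=np.load("pics/w1.npz");p=z["p"];W=wcloud(z["d"],z)
print(EX,EZ)
hsv=cv2.cvtColor(p,cv2.COLOR_BGR2HSV)
red=((hsv[...,0]<8)|(hsv[...,0]>172))&(hsv[...,1]>140);red[:205]=0;red[275:]=0;red[:,:255]=0;red[:,300:]=0
D=lambda Q:np.c_[Q@EX,Q@EY,Q@EZ]
Q=D(W[red]);Q=Q[~np.isnan(Q[:,0])];print("tab",np.percentile(Q,[2,50,98],axis=0).round(4), np.round(np.nanmedian(W[red],0),4))
yel=(hsv[...,0]>18)&(hsv[...,0]<35)&(hsv[...,1]>140);yel[:255]=0;yel[360:]=0;yel[:,:215]=0;yel[:,350:]=0
Q=D(W[yel]);Q=Q[~np.isnan(Q[:,0])];print("yel",len(Q),np.percentile(Q,[2,50,98],axis=0).round(4))
for v,u in ((326,276),(300,276),(340,260),(290,250),(265,250)):print(D(W[v,u][None]).round(4))
E
```

```text
[ 0.85286853 -0.15038373  0.5       ] [-0.49240388  0.08682409  0.8660254 ]
tab [[ 0.4488  0.1115 -0.2594]
 [ 0.4674  0.1187 -0.1942]
 [ 0.4864  0.127  -0.1928]] [0.5157 0.0295 0.0651]
yel 947 [[ 0.4768  0.0843 -0.2665]
 [ 0.4844  0.1317 -0.1957]
 [ 0.5368  0.1644 -0.0989]]
[[ 0.5279  0.1188 -0.1956]]
[[ 0.5095  0.1188 -0.196 ]]
[[ 0.538   0.1078 -0.1952]]
[[ 0.5027  0.1006 -0.1968]]
[[ 0.485   0.1005 -0.1966]]
```

move_arm(series=[[[0.6, -6, -2, 25, 0], [0.6, -6, -2, 50, 0], [0.6, -6, -2, 75, 0], [0.6, -6, -2, 93, 0], [0.6, -6, -2, 93, 0], [0, -6, -2, 93, 0], [0, -6, -2, 93, 0], [0, -6, -2, 93, 0], [0, -6, -2, 93, 0], [0, -6, -2, 93, 0]]])

```text
time_s: 3.65
eef_pos: [0.509, 0.0298, 0.0402]
eef_rot: [0.002, 0.088, 0.996, -0.0]
wrist_force: [-1.3, 1.1, 6.9]
opening: 0.147
grasp_force: 58.8
```

```bash
python3 - <<'E'
from h import *
to(.5074,.0311,.039,80);print(ctrl.get_obs()["grasp_force"])
# arc: grip about hinge, tool x = downhill horizontal, tool z = down
r=126
for a in np.radians(np.arange(0,141,5)):
    e=a-np.pi/6  # elevation of plate, towards robot
    x=r*np.cos(e)-r*np.cos(np.pi/6); z=-(r*np.sin(e)+r*.5)
    print(round(np.degrees(a)),round(x),round(z),end=" | ")
E
```

```text
t 3.65 pos [0.509  0.0298 0.0402] toolyaw 79.93 tilt [ 0.003 -0.    -1.   ] F [-1.3  1.1  6.9] op 0.147 | shift [1.8 1.  1.2] turn -0.001
58.796786069869995
0 0 0 | 5 5 -10 | 10 9 -20 | 15 13 -30 | 20 15 -41 | 25 16 -52 | 30 17 -63 | 35 16 -74 | 40 15 -85 | 45 13 -96 | 50 9 -106 | 55 5 -116 | 60 0 -126 | 65 -6 -135 | 70 -13 -144 | 75 -20 -152 | 80 -28 -160 | 85 -37 -166 | 90 -46 -172 | 95 -56 -177 | 100 -66 -181 | 105 -77 -185 | 110 -87 -187 | 115 -98 -189 | 120 -109 -189 | 125 -120 -189 | 130 -131 -187 | 135 -142 -185 | 140 -152 -181 |
```

move_arm(series=[[[0, 5, 0, -10, 0], [0, 9, 0, -20, 0], [0, 13, 0, -30, 0], [0, 15, 0, -41, 0], [0, 16, 0, -52, 0], [0, 17, 0, -63, 0], [0, 16, 0, -74, 0], [0, 15, 0, -85, 0], [0, 13, 0, -96, 0], [0, 9, 0, -106, 0]]])

```text
time_s: 4.48
eef_pos: [0.4996, 0.0314, 0.1454]
eef_rot: [0.001, 0.088, 0.996, 0.0]
wrist_force: [6.6, 1.0, -7.7]
opening: 0.145
grasp_force: 58.4
```

move_arm(series=[[[0, -4, 0, -10, 0], [0, -9, 0, -20, 0], [0, -15, 0, -29, 0], [0, -22, 0, -38, 0], [0, -29, 0, -46, 0], [0, -37, 0, -54, 0], [0, -55, 0, -66, 0], [0, -75, 0, -75, 0], [0, -96, 0, -81, 0], [0, -107, 0, -83, 0]]])

```text
time_s: 5.32
eef_pos: [0.6042, 0.0126, 0.2273]
eef_rot: [-0.002, 0.088, 0.996, 0.0]
wrist_force: [-5.2, -0.3, -4.8]
opening: 0.141
grasp_force: 58.4
```

move_arm(series=[[[0, -11, 0, 0, 0], [0, -22, 0, 2, 0], [0, -28, 0, 3, 0], [0, -28, 0, 3, 0], [0, -28, 0, 3, 0], [0, -28, 0, 3, 0], [0.5, -28, 0, 3, 0], [0.5, -28, 0, 3, 0], [0.5, -28, 0, 3, 0], [0.5, -28, 0, 3, 0]]])

```text
time_s: 6.15
eef_pos: [0.6316, 0.0077, 0.2244]
eef_rot: [0.0, 0.088, 0.996, -0.0]
wrist_force: [0.1, 0.1, 0.4]
opening: 0.498
grasp_force: 0.0
```

```bash
python3 - <<'E'
from h import *
to(.56,-.02,.3,80)
p,d=camera("scene");np.savez("pics/s2.npz",p=p,W=cloud("scene",d));cv2.imwrite("pics/s2.png",cv2.resize(p[130:330,180:380],None,fx=3,fy=3))
E
```

```text
t 6.15 pos [0.6316 0.0077 0.2244] toolyaw 79.93 tilt [ 0. -0. -1.] F [0.1 0.1 0.4] op 0.498 | shift [ 65.6 -39.8 -75.6] turn -0.001
```

View pics/s2.png

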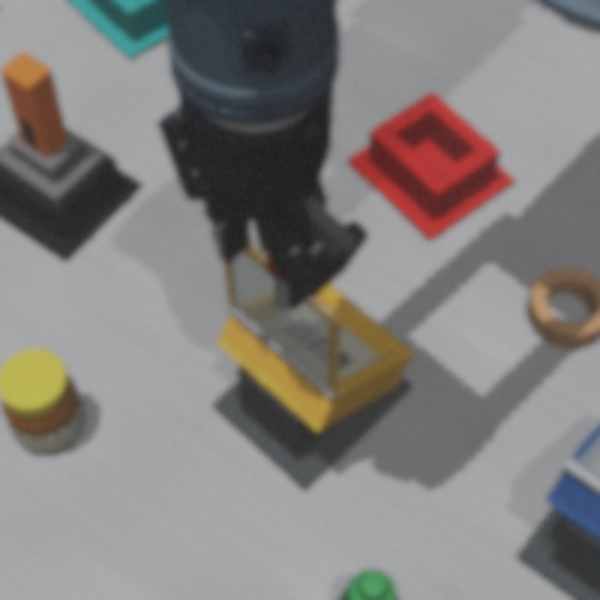

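move_arm(series=[[[0.6, 0, 0, -20, 0], [0.6, 0, 0, -45, 0], [0.6, 0, 0, -70, 0], [0.6, 20, -30, -80, 0], [0.6, 40, -70, -80, 0], [0.6, 60, -110, -80, 0], [0.6, 60, -150, -80, 0], [0.6, 60, -190, -80, 0], [0.6, 60, -220, -80, -0.1], [0.6, 60, -220, -80, -0.1]]])

```text
time_s: 7.03
eef_pos: [0.5325, -0.2041, 0.3043]
eef_rot: [-0.0, 0.038, 0.999, -0.001]
wrist_force: [-0.1, -0.7, -0.3]
opening: 0.603
grasp_force: 0.0
```

```bash
python3 - <<'E'
from h import *
to(.5415,-.2725,.2,86)
E
```

```text
t 7.03 pos [ 0.5325 -0.2041  0.3043] toolyaw 85.65 tilt [-0.    -0.003 -1.   ] F [-0.1 -0.7 -0.3] op 0.603 | shift [-14.1 -67.3 104.5] turn -0.006
```

move_arm(series=[[[0.75, -14, -34, 35, 0], [0.75, -14, -66, 70, 0], [0.75, -14, -66, 100, 0], [0.75, -14, -66, 100, 0], [0.75, -14, -66, 100, 0], [0.75, -14, -66, 100, 0], [0.75, -14, -66, 100, 0], [0.75, -14, -66, 100, 0], [0.75, -14, -66, 100, 0], [0.75, -14, -66, 100, 0]]])

```text
time_s: 7.87
eef_pos: [0.5436, -0.2651, 0.2059]
eef_rot: [0.001, 0.038, 0.999, -0.001]
wrist_force: [-0.6, -0.8, 0.7]
opening: 0.749
grasp_force: 0.0
```

```bash
python3 - <<'E'
from h import *
to(.5415,-.2725,.109,86)
c=calibration("wrist");p,d=camera("wrist");W=wcloud(d,c)
cv2.imwrite("pics/w2.png",p)
hsv=cv2.cvtColor(p,cv2.COLOR_BGR2HSV)
near=(np.hypot(W[...,0]-.5415,W[...,1]+.2725)<.05)
org=near&(hsv[...,0]<16)&(hsv[...,1]>140)&(W[...,2]>.145)&(W[...,2]<.175)
print("handle",org.sum(),np.round(np.nanmedian(W[org],0),4),cv2.minAreaRect(W[org][:,:2].astype(np.float32)*1000) if org.sum() else 0)
p,d=camera("top");W=cloud("top",d);cv2.imwrite("pics/t2.png",p)
D=np.stack([W@EX,W@EY,W@EZ],-1)-np.array([.533,.1187,-.200])
m=(np.abs(D[...,0])<.03)&(np.abs(D[...,1])<.03)&(np.abs(D[...,2])<.04)
print("ticket depth",m.sum(),np.percentile(D[m][:,2],[5,25,50,75,95]).round(4))
for lo in (-.003,):
    k=(np.abs(D[...,0])<.06)&(np.abs(D[...,1])<.06)&(np.abs(D[...,2])<.004);
    print("rim",k.sum(),cv2.minAreaRect((D[k][:,:2]*1000).astype(np.float32)),np.median(D[k],0).round(4))
    k=(np.abs(D[...,0])<.06)&(np.abs(D[...,1])<.06)&(np.abs(D[...,2]-np.median(D[m][:,2]))<.003)
    print("tkt",k.sum(),cv2.minAreaRect((D[k][:,:2]*1000).astype(np.float32)))
E
```

```text
t 7.87 pos [ 0.5436 -0.2651  0.2059] toolyaw 85.7 tilt [ 0.002 -0.002 -1.   ] F [-0.6 -0.8  0.7] op 0.749 | shift [ 1.8 -7.4 96.9] turn -0.005
handle 1243 [ 0.5345 -0.2711  0.1592] ((542.931884765625, -273.37353515625), (31.582128524780273, 25.522676467895508), 85.69087982177734)
ticket depth 474 [-0.02   -0.0179 -0.0164 -0.0151 -0.0132]
rim 382 ((-2.1065711975097656, -1.3363609313964844), (99.6854019165039, 100.98210144042969), 89.74092102050781) [-0.0029 -0.0026 -0.0014]
tkt 652 ((-5.996482849121094, -0.36145782470703125), (77.86441040039062, 78.63851928710938), 0.26947829127311707)
```

View pics/w2.png

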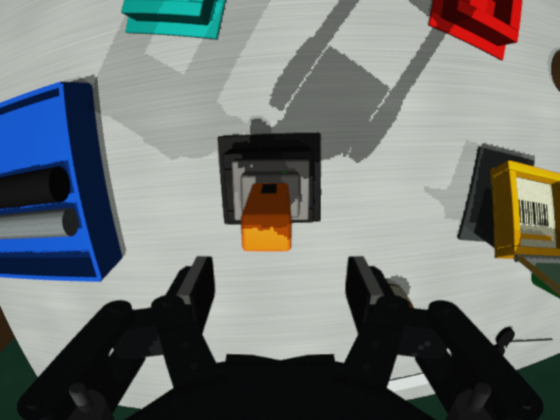

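The wrist view shows the handle top at (267,235), midway between the open fingers; the yellow holder is open at right (535,210), with its code bars visible.

move_arm(series=[[[0.75, 0, -8, 20, 0], [0.75, 0, -8, 40, 0], [0.75, 0, -8, 60, 0], [0.75, 0, -8, 80, 0], [0.75, 0, -8, 97, 0], [0.75, 0, -8, 97, 0], [0, 0, -8, 97, 0], [0, 0, -8, 97, 0], [0, 0, -8, 97, 0], [0, 0, -8, 97, 0]]])

```text
time_s: 8.8
eef_pos: [0.5434, -0.274, 0.1092]
eef_rot: [0.001, 0.038, 0.999, -0.001]
wrist_force: [0.2, -1.1, 4.3]
opening: 0.369
grasp_force: 60.2
```

move_arm(series=[[[0, 0, 0, 0, 0], [0, 0, 0, -5, 0], [0, 0, 0, -15, 0], [0, 0, 0, -30, 0], [0, 0, 0, -45, 0], [0, 0, 0, -60, 0], [0, 0, 0, -70, 0], [0, 0, 0, -70, 0], [0, 0, 0, -70, 0], [0, 0, 0, -70, 0]]])

```text
time_s: 9.63
eef_pos: [0.5418, -0.2728, 0.1764]
eef_rot: [-0.001, 0.038, 0.999, 0.0]
wrist_force: [0.5, -0.0, -2.4]
opening: 0.369
grasp_force: 59.5
```

```bash
python3 -c "
from h import *
to(.5775+.015+.012,-.2733,.134,86);print(ctrl.get_obs()['grasp_force'])"
```

```text
t 9.63 pos [ 0.5418 -0.2728  0.1764] toolyaw 85.66 tilt [-0.001  0.001 -1.   ] F [ 0.5 -0.  -2.4] op 0.369 | shift [-62.6   4.2  42.3] turn -0.006
59.48740839958191
```

move_arm(series=[[[0, -15, 0, 0, 0], [0, -35, 2, 0, 0], [0, -55, 4, 0, 0], [0, -66, 4, 5, 0], [0, -66, 4, 15, 0], [0, -66, 4, 30, 0], [0, -66, 4, 42, 0], [0, -66, 4, 42, 0], [0, -66, 4, 42, 0], [0, -66, 4, 42, 0]]])

```text
time_s: 10.47
eef_pos: [0.6081, -0.2744, 0.1354]
eef_rot: [-0.0, 0.038, 0.999, 0.0]
wrist_force: [0.0, 0.0, -1.6]
opening: 0.371
grasp_force: 59.5
```

```bash
python3 - <<'E'
from h import *
to(.5925,-.2733,.134,86)
# grasp g=118 above tip; contact on hood face at rim (x face 15 toward tool +x); keep contact c=10 above tip at theta=0
L=108;h=15
for t in np.radians([0,5,10,15,20,25,30,33]):
    # contact rim point P fixed. grasp rel. to P: tilt top toward +X(tool x). along-axis L, perpendicular h away(-X)
    X=-h*np.cos(t)+L*np.sin(t); Z=L*np.cos(t)+h*np.sin(t)
    print(round(np.degrees(t)),round(X+h,1),"down",round(L-Z,1))
E
```

```text
t 10.47 pos [ 0.6081 -0.2744  0.1354] toolyaw 85.64 tilt [-0.  0. -1.] F [ 0.   0.  -1.6] op 0.371 | shift [15.7 -0.1  1.4] turn -0.006
0 0.0 down 0.0
5 9.5 down -0.9
10 19.0 down -1.0
15 28.5 down -0.2
20 37.8 down 1.4
25 47.0 down 3.8
30 56.0 down 7.0
33 61.2 down 9.3
```

move_arm(series=[[[0, 6, 0, 0, 0], [0, 12, 0, 0, 0], [0, 16, 0, 0, 0], [0, 19, 0, 0, 0], [0, 22, 0, 0, 0], [0, 25, 0, 0, 0], [0, 28, 0, 0, 0], [0, 31, 0, 0, 0], [0, 34, 0, 0, 0], [0, 34, 0, 0, 0]]])

```text
time_s: 11.3
eef_pos: [0.5762, -0.2721, 0.1371]
eef_rot: [0.003, 0.038, 0.999, -0.001]
wrist_force: [6.6, -0.3, -1.0]
opening: 0.37
grasp_force: 60.0
```

```bash
cat >> h.py <<'E'
def tilt(tag):
    "orange handle direction from scene camera"
    c=calibration("scene");p,d=camera("scene");W=cloud("scene",d);cv2.imwrite(f"pics/{tag}.png",p)
    o=ctrl.get_obs()["eef_pos"]
    hsv=cv2.cvtColor(p,cv2.COLOR_BGR2HSV)
    for n,m in (("orange",(hsv[...,0]<16)&(hsv[...,1]>120)&(hsv[...,2]>50)),("grey",hsv[...,1]<60)):
        m=m&(np.linalg.norm(W-o,axis=-1)<.12);Q=W[m]
        if n=="grey": Q=Q[(Q[:,2]<o[2]-.01)]
        print(n,len(Q),end=" ")
        if n=="orange" and len(Q)>20:
            z=Q[:,2];s=[np.median(Q[(z>=a)&(z<=b)],0) for a,b in zip(np.percentile(z,[0,35]),np.percentile(z,[30,70]))]
            print("pca",np.linalg.svd(Q-Q.mean(0))[2][0].round(3),"mean",Q.mean(0).round(3),"z",z.min().round(3),z.max().round(3))
E
python3 - <<'E'
from h import *
to(.5925,-.2733,.134,86)
tilt("s3")
p=cv2.imread("pics/s3.png");cv2.imwrite("pics/s3c.png",cv2.resize(p[110:270,120:300],None,fx=4,fy=4,interpolation=cv2.INTER_CUBIC)[:600,:720])
E
```

```text
t 11.3 pos [ 0.5762 -0.2721  0.1371] toolyaw 85.65 tilt [ 0.006 -0.002 -1.   ] F [ 6.6 -0.3 -1. ] op 0.37 | shift [-16.3   0.1   3.2] turn -0.006
orange 263 pca [-0.033 -0.149  0.988] mean [ 0.588 -0.266  0.15 ] z 0.106 0.214
grey 1054
```

View pics/s3c.png

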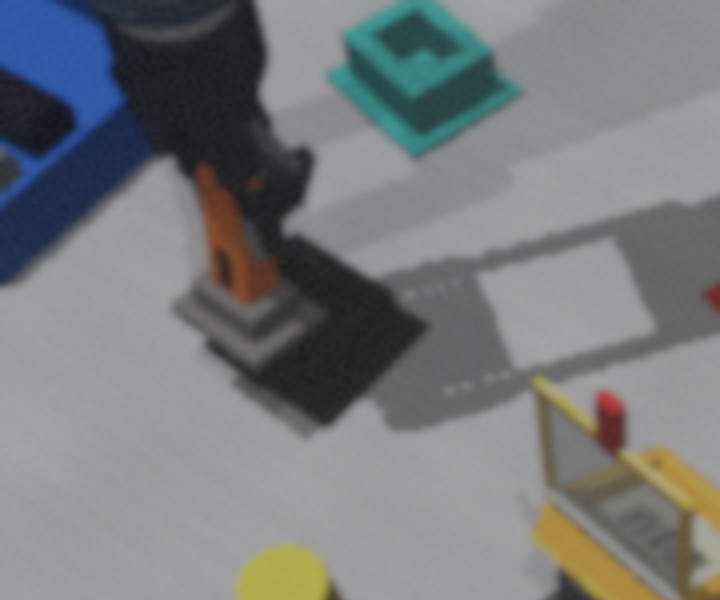

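The reader, seen beside the holster at (240,290), is starting to pivot with 6.6 N on it; the yellow cover stands open at right.

move_arm(series=[[[0, 5, 0, 0, 0], [0, 9, 0, 1, 0], [0, 14, 0, 2, 0], [0, 18, 0, 2, 0], [0, 23, 0, 4, 0], [0, 28, 0, 5, 0], [0, 33, 0, 6, 0], [0, 38, 0, 8, 0], [0, 38, 0, 8, 0], [0, 38, 0, 8, 0]]])

```text
time_s: 12.18
eef_pos: [0.538, -0.2694, 0.1291]
eef_rot: [0.002, 0.038, 0.999, -0.001]
wrist_force: [4.2, 0.1, 0.3]
opening: 0.371
grasp_force: 60.0
```

move_arm(series=[[[0, 0, 0, 0, 0], [0, -10, 0, 0, 0], [0, -20, 0, 0, 0], [0, -25, 0, -10, 0], [0, -25, 0, -30, 0], [0, -25, 0, -55, 0], [0, -25, 0, -80, 0], [0, -25, 0, -100, 0], [0, -25, 0, -100, 0], [0, -25, 0, -100, 0]]])

```text
time_s: 13.02
eef_pos: [0.5616, -0.271, 0.2287]
eef_rot: [0.001, 0.038, 0.999, -0.001]
wrist_force: [-0.3, 0.1, -2.1]
opening: 0.364
grasp_force: 60.1
```

```bash
python3 - <<'E'
from h import *
to(.5925,-.2733,.134,86)
o=ctrl.get_obs()["eef_pos"]
c=calibration("wrist");p,d=camera("wrist");W=wcloud(d,c);cv2.imwrite("pics/w3.png",p)
np.savez("pics/w3.npz",p=p,W=W,o=o)
p,d=camera("scene");W=cloud("scene",d);np.savez("pics/s4.npz",p=p,W=W,o=o)
cv2.imwrite("pics/s4.png",cv2.resize(p[60:220,110:290],None,fx=4,fy=4,interpolation=cv2.INTER_CUBIC)[:600])
E
```

```text
t 13.02 pos [ 0.5616 -0.271   0.2287] toolyaw 85.65 tilt [ 0.001 -0.001 -1.   ] F [-0.3  0.1 -2.1] op 0.364 | shift [-30.9   0.2  94.7] turn -0.006
```

View pics/w3.png

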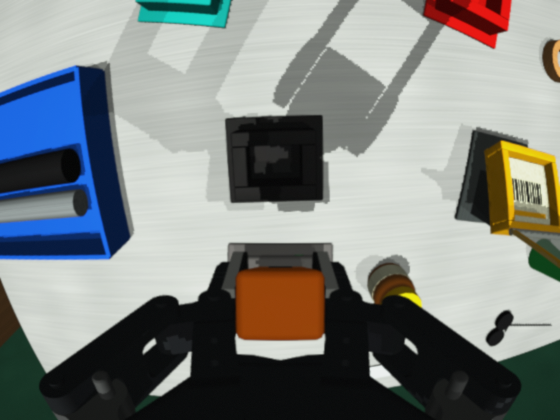

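The wrist view shows the tilted reader: handle top face at (280,300), head and flange at (280,260), and the empty holster at (275,158).

```bash
python3 - <<'E'
from h import *
def fit(Q):
    for _ in range(4):
        c=Q.mean(0);n=np.linalg.svd(Q-c)[2][2];r=np.abs((Q-c)@n);Q=Q[r<max(.002,2*r.std())]
    return n*np.sign(n[2]+1e-9),c,len(Q),r.std()
z=np.load("pics/w3.npz");p,W,o=z["p"],z["W"],z["o"]
Q=W[280:330,245:315].reshape(-1,3);Q=Q[~np.isnan(Q[:,0])]
n,c,k,s=fit(Q);print("top face n",n.round(3),c.round(3),k,s,"tilt",np.degrees(np.arccos(n[2])),"heading",np.degrees(np.arctan2(n[1],n[0])))
print("handle-top centre minus TCP",(c-o).round(4))
z=np.load("pics/s4.npz");p,W=z["p"],z["W"]
hsv=cv2.cvtColor(p,cv2.COLOR_BGR2HSV)
m=(hsv[...,0]<16)&(hsv[...,1]>120)&(np.linalg.norm(W-o,axis=-1)<.1)
Q=W[m];print(len(Q));n,c,k,s=fit(Q);print("side face n",n.round(3),c.round(3),k,s)
m=(hsv[...,1]<70)&(np.linalg.norm(W-o-np.array([.06,0,-.05]),axis=-1)<.06);Q=W[m];print("grey",len(Q),Q.mean(0))
E
```

```text
top face n [-0.455  0.034  0.89 ] [ 0.55  -0.269  0.276] 3478 0.0003829942447904239 tilt 27.153456787344595 heading 175.75240221159666
handle-top centre minus TCP [-0.0111  0.0017  0.0478]
460
side face n [ 0.893 -0.024  0.45 ] [ 0.58  -0.271  0.243] 302 0.0005229910073345832
grey 857 [ 0.60935165 -0.26362696  0.18443744]
```

```bash
cat >> h.py <<'E'
def tcp_for(dz,ox=.530,oy=.1178,oz=-.201,th=27.1,g=.118):
    tip=EX*ox+EY*oy+EZ*(oz+dz)
    t=np.radians(th);hx=np.array([np.cos(np.radians(-10)),np.sin(np.radians(-10)),0])
    rel=hx*g*np.sin(t)+np.array([0,0,.019-g*np.cos(t)])
    return tip-rel
E
python3 - <<'E'
from h import *
for dz in (.03,.009):
    T=tcp_for(dz);print(dz,T.round(4));to(*T,80)
E
```

```text
0.03 [0.5037 0.0308 0.203 ]
t 13.12 pos [ 0.5604 -0.2701  0.2257] toolyaw 85.65 tilt [-0.003  0.002 -1.   ] F [-0.6 -0.3 -2.1] op 0.366 | shift [ 79.3 295.7  23.4] turn 0.099
0.009 [0.5141 0.029  0.1848]
t 13.12 pos [ 0.5604 -0.2701  0.2257] toolyaw 85.65 tilt [-0.003  0.002 -1.   ] F [-0.6 -0.3 -2.1] op 0.366 | shift [ 68.8 294.6  41.6] turn 0.099
```

move_arm(series=[[[0, 20, 0, -10, 0], [0, 45, 15, -20, 0], [0, 70, 40, -20, 0.02], [0, 80, 75, -20, 0.04], [0, 80, 110, -20, 0.06], [0, 80, 145, -20, 0.08], [0, 80, 180, -20, 0.099], [0, 80, 215, -20, 0.099], [0, 80, 250, -20, 0.099], [0, 80, 275, -20, 0.099]]])

```text
time_s: 13.95
eef_pos: [0.501, 0.0125, 0.2454]
eef_rot: [-0.002, 0.087, 0.996, 0.001]
wrist_force: [0.9, -0.3, -2.7]
opening: 0.365
grasp_force: 60.1
```

move_arm(series=[[[0, 0, 10, 0, 0], [0, 0, 19, 0, 0], [0, 0, 19, 0, 0], [0, 0, 19, 10, 0], [0, 0, 19, 20, 0], [0, 0, 19, 30, 0], [0, 0, 19, 40, 0], [0, 0, 19, 40, 0], [0, 0, 19, 40, 0], [0, 0, 19, 40, 0]]])

```text
time_s: 14.78
eef_pos: [0.506, 0.028, 0.2073]
eef_rot: [-0.0, 0.088, 0.996, -0.0]
wrist_force: [0.2, 0.2, -1.6]
opening: 0.368
grasp_force: 60.1
```

```bash
python3 - <<'E'
from h import *
to(*tcp_for(.009),80)
o=ctrl.get_obs()["eef_pos"]
p,d=camera("scene");W=cloud("scene",d);np.savez("pics/s5.npz",p=p,W=W,o=o)
cv2.imwrite("pics/s5.png",cv2.resize(p[150:310,200:380],None,fx=4,fy=4,interpolation=cv2.INTER_CUBIC)[:600])
E
```

```text
t 14.78 pos [0.506  0.028  0.2073] toolyaw 79.96 tilt [-0. -0. -1.] F [ 0.2  0.2 -1.6] op 0.368 | shift [-7.8  2.3 22.6] turn -0.001
```

View pics/s5.png

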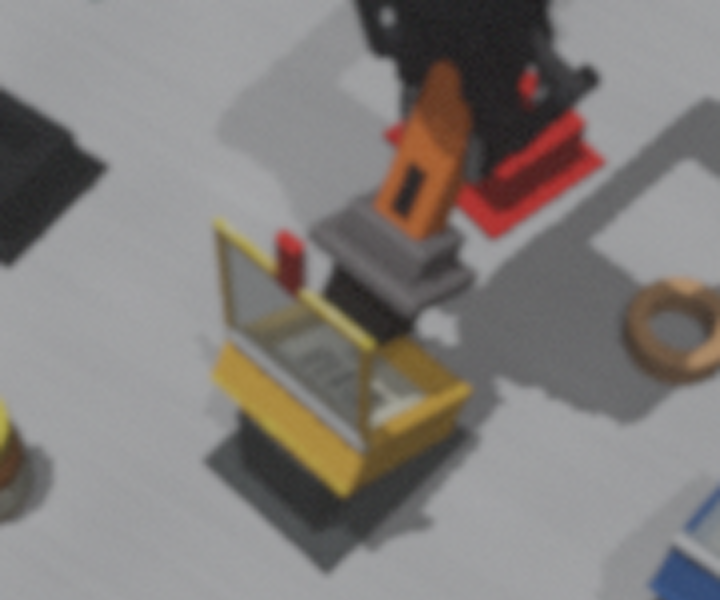

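move_arm(series=[[[0, -4, 2, 11, 0], [0, -8, 2, 22, 0], [0, -10, 2, 25, 0], [0, -12, 2, 29, 0], [0, -14, 2, 32, 0], [0, -16, 2, 35.5, 0], [0, -16, 2, 35.5, 0], [0, -16, 2, 35.5, 0], [0, -16, 2, 35.5, 0], [0, -16, 2, 35.5, 0]]])

```text
time_s: 15.67
eef_pos: [0.5222, 0.0275, 0.1721]
eef_rot: [0.0, 0.087, 0.996, -0.0]
wrist_force: [-0.3, -0.1, -1.5]
opening: 0.367
grasp_force: 60.3
```

```bash
python3 - <<'E'
from h import *
to(*tcp_for(-.0155),80)
for _ in range(1):
    p,d=camera("scene");W=cloud("scene",d);o=ctrl.get_obs()
    D=np.stack([W@EX,W@EY,W@EZ],-1)-np.array([.530,.1178,-.201])
    print(o["wrist_force"].round(2))
    # flange/hood points: height histogram
    hsv=cv2.cvtColor(p,cv2.COLOR_BGR2HSV)
    m=(np.abs(D[...,0])<.06)&(np.abs(D[...,1])<.06)&(D[...,2]>.012)&(D[...,2]<.06)&(hsv[...,1]<70)
    Q=D[m];print(len(Q));h=np.histogram(Q[:,2],bins=np.arange(.012,.06,.003));print(dict(zip(np.round(h[1]*1000),h[0])))
    print(np.percentile(Q,[1,99],axis=0).round(4))
    cv2.imwrite("pics/s6.png",p)
E
```

```text
t 15.67 pos [0.5222 0.0275 0.1721] toolyaw 79.99 tilt [ 0.001 -0.    -1.   ] F [-0.3 -0.1 -1.5] op 0.367 | shift [-4.   0.   8.6] turn -0.0
[ 0.66 -0.17 -2.72]
471
{np.float64(12.0): np.int64(2), np.float64(15.0): np.int64(0), np.float64(18.0): np.int64(1), np.float64(21.0): np.int64(0), np.float64(24.0): np.int64(0), np.float64(27.0): np.int64(2), np.float64(30.0): np.int64(8), np.float64(33.0): np.int64(19), np.float64(36.0): np.int64(57), np.float64(39.0): np.int64(117), np.float64(42.0): np.int64(34), np.float64(45.0): np.int64(37), np.float64(48.0): np.int64(36), np.float64(51.0): np.int64(37), np.float64(54.0): np.int64(38)}
[[-0.0191 -0.033   0.0304]
 [ 0.0357  0.0355  0.0598]]
```

move_arm(series=[[[0, 1, 0, 2, 0], [0, 1, 0, 4, 0], [0, 0, 0, 5, 0], [0, 0, 0, 6, 0], [0, -0.6, 0, 7, 0], [0, -0.6, 0, 7, 0], [0, -0.6, 0, 7, 0], [0, -0.6, 0, 7, 0], [0, -0.6, 0, 7, 0], [0, -0.6, 0, 7, 0]]])

```text
time_s: 16.55
eef_pos: [0.5227, 0.0274, 0.1649]
eef_rot: [0.0, 0.087, 0.996, -0.0]
wrist_force: [0.3, 0.0, -1.7]
opening: 0.368
grasp_force: 60.3
```

move_arm(series=[[[0, -0.2, 0, 0.4, 0], [0, -0.5, 0, 0.9, 0], [0, -0.8, 0, 1.3, 0], [0, -1, 0, 1.7, 0], [0, -1, 0, 1.7, 0], [0, -1, 0, 1.7, 0], [0, -1, 0, 1.7, 0], [0, -1, 0, 1.7, 0], [0, -1, 0, 1.7, 0], [0, -1, 0, 1.7, 0]]])

```text
time_s: 17.38
eef_pos: [0.5236, 0.0272, 0.1631]
eef_rot: [-0.0, 0.087, 0.996, 0.0]
wrist_force: [0.4, 0.3, -0.9]
opening: 0.369
grasp_force: 60.3
```

```bash
cat >> h.py <<'E'
def fn():
    o=ctrl.get_obs();f=o["wrist_force"]-np.array([0,0,-2.]);e=o["eef_pos"];print("Fn",(f@EZ).round(2),"Fx",(f@EX).round(2),"Fy",(f@EY).round(2),"T",o["torque"].round(2),"tcp along n",(e@EZ*1000).round(2))
E
python3 -c "
from h import *
to(*tcp_for(-.0155),80);fn()"
```

```text
t 17.38 pos [0.5236 0.0272 0.1631] toolyaw 79.98 tilt [-0.  0. -1.] F [ 0.4  0.3 -0.9] op 0.369 | shift [-2.6  0.1 -0.5] turn -0.0
Fn 0.74 Fx 0.86 Fy 0.38 T [ 0.04  0.07 -0.01] tcp along n -114.24
```

move_arm(series=[[[0, -0.2, 0, 0.4, 0], [0, -0.5, 0, 0.9, 0], [0, -0.8, 0, 1.3, 0], [0, -1, 0, 1.7, 0], [0, -1, 0, 1.7, 0], [0, -1, 0, 1.7, 0], [0, -1, 0, 1.7, 0], [0, -1, 0, 1.7, 0], [0, -1, 0, 1.7, 0], [0, -1, 0, 1.7, 0]]])

```text
time_s: 18.22
eef_pos: [0.5246, 0.0271, 0.1614]
eef_rot: [-0.0, 0.087, 0.996, -0.0]
wrist_force: [-2.5, 0.6, 1.0]
opening: 0.371
grasp_force: 60.5
```

```bash
python3 -c "
from h import *
fn()"
```

```text
Fn 3.84 Fx -0.7 Fy 0.16 T [-0.02  0.42 -0.01] tcp along n -116.16
```

move_arm(series=[[[0, -0.2, 0, 0.4, 0], [0, -0.5, 0, 0.9, 0], [0, -0.7, 0, 1.3, 0], [0, -0.7, 0, 1.3, 0], [0, -0.7, 0, 1.3, 0], [0, -0.7, 0, 1.3, 0], [0, -0.7, 0, 1.3, 0], [0, -0.7, 0, 1.3, 0], [0, -0.7, 0, 1.3, 0], [0, -0.7, 0, 1.3, 0]]])

```text
time_s: 19.05
eef_pos: [0.5253, 0.027, 0.1601]
eef_rot: [-0.0, 0.087, 0.996, 0.0]
wrist_force: [-3.1, 0.7, 2.5]
opening: 0.366
grasp_force: 60.5
```

```bash
python3 - <<'E'
from h import *
fn()
p,d=camera("scene");W=cloud("scene",d);fn()
D=np.stack([W@EX,W@EY,W@EZ],-1)-np.array([.530,.1178,-.201])
hsv=cv2.cvtColor(p,cv2.COLOR_BGR2HSV)
m=(np.abs(D[...,0])<.06)&(np.abs(D[...,1])<.06)&(D[...,2]>.012)&(D[...,2]<.06)&(hsv[...,1]<70)
Q=D[m];h=np.histogram(Q[:,2],bins=np.arange(.012,.06,.003));print(h[0])
print(np.percentile(Q,[1,99],axis=0).round(4))
o=ctrl.get_obs()["eef_pos"]
m=(hsv[...,0]<16)&(hsv[...,1]>120)&(np.linalg.norm(W-o,axis=-1)<.1)
Q=W[m]
for _ in range(4):
    c=Q.mean(0);n=np.linalg.svd(Q-c)[2][2];r=np.abs((Q-c)@n);Q=Q[r<max(.002,2*r.std())]
print("handle side normal",n.round(3),len(Q),"tilt",np.degrees(np.arcsin(abs(n[2]))))
E
```

```text
Fn 5.47 Fx -0.51 Fy 0.19 T [0.06 0.53 0.04] tcp along n -117.64
Fn 5.17 Fx -0.95 Fy -1.11 T [0.1  0.55 0.01] tcp along n -117.67
[ 2  0  7 17 32 83 14 21 32 37 39 86 28  0  0]
[[-0.0216 -0.0332  0.0196]
 [ 0.0329  0.0359  0.0494]]
handle side normal [ 0.878 -0.149  0.456] 384 tilt 27.106336411241863
```

move_arm(series=[[[0, -0.2, 0, 0.3, 0], [0, -0.4, 0, 0.6, 0], [0, -0.4, 0, 0.6, 0], [0, -0.4, 0, 0.6, 0], [0, -0.4, 0, 0.6, 0], [0, -0.4, 0, 0.6, 0], [0, -0.4, 0, 0.6, 0], [0, -0.4, 0, 0.6, 0], [0, -0.4, 0, 0.6, 0], [0, -0.4, 0, 0.6, 0]]])

```text
time_s: 19.93
eef_pos: [0.5256, 0.0269, 0.1595]
eef_rot: [-0.0, 0.087, 0.996, 0.0]
wrist_force: [-3.4, 1.1, 1.9]
opening: 0.368
grasp_force: 60.5
```

```bash
python3 - <<'E'
from h import *
fn()
for _ in range(4): camera("top");fn()
E
```

```text
Fn 5.17 Fx -1.07 Fy 0.49 T [0.14 0.64 0.02] tcp along n -118.38
Fn 5.35 Fx -0.17 Fy 0.8 T [ 0.08  0.63 -0.04] tcp along n -118.38
Fn 4.95 Fx -0.02 Fy 0.43 T [ 0.14  0.6  -0.03] tcp along n -118.39
Fn 5.5 Fx -1.94 Fy -0.67 T [ 0.14  0.68 -0.03] tcp along n -118.39
Fn 5.0 Fx -1.84 Fy 0.18 T [ 0.06  0.67 -0.  ] tcp along n -118.4
```

move_arm(series=[[[0, 0, 0, 0, 0], [0, 0, 0, 0, 0], [0, 0, 0, 0, 0], [0, 0, 0, 0, 0], [0, 0, 0, 0, 0], [0, 0, 0, 0, 0], [0, 0, 0, 0, 0], [0, 0, 0, 0, 0], [0, 0, 0, 0, 0], [0, 0, 0, 0, 0]]])

```text
time_s: 20.97
eef_pos: [0.5257, 0.0269, 0.1595]
eef_rot: [-0.0, 0.087, 0.996, -0.0]
wrist_force: [-4.0, 0.7, 2.1]
opening: 0.367
grasp_force: 60.5
```

move_arm(series=[[[0, 0, 0, 0, 0], [0, 0, 0, 0, 0], [0, 0, 0, 0, 0], [0, 0, 0, 0, 0], [0, 0, 0, 0, 0], [0, 0, 0, 0, 0], [0, 0, 0, 0, 0], [0, 0, 0, 0, 0], [0, 0, 0, 0, 0], [0, 0, 0, 0, 0]]])

```text
time_s: 21.8
eef_pos: [0.5257, 0.0269, 0.1595]
eef_rot: [0.0, 0.087, 0.996, -0.0]
wrist_force: [-3.1, 1.4, 2.5]
opening: 0.371
grasp_force: 60.5
```

move_arm(series=[[[0, 5, 0, -8.7, 0], [0, 12, 0, -21, 0], [0, 20, 0, -35, 0], [0, 25, 0, -50, 0], [0, 25, 0, -65, 0], [0, 25, 0, -80, 0], [0, 25, -20, -80, 0], [0, 25, -50, -80, 0], [0, 25, -80, -80, 0], [0, 25, -110, -80, 0]]])

```text
time_s: 22.63
eef_pos: [0.482, -0.0782, 0.2403]
eef_rot: [0.001, 0.087, 0.996, -0.0]
wrist_force: [0.8, -0.9, -1.7]
opening: 0.368
grasp_force: 60.3
```

```bash
python3 -c "
from h import *
fn();to(.5,-.273,.24,86)"
```

```text
Fn -0.22 Fx 0.91 Fy -0.73 T [0.03 0.02 0.01] tcp along n -36.03
t 22.63 pos [ 0.482  -0.0782  0.2403] toolyaw 80.05 tilt [ 0.002 -0.001 -1.   ] F [ 0.8 -0.9 -1.7] op 0.368 | shift [ -51.4 -188.7    0.6] turn -0.104
```

```bash
python3 -c "
from h import *
to(.42,-.273,.24,86)"
```

```text
t 22.63 pos [ 0.482  -0.0782  0.2403] toolyaw 80.05 tilt [ 0.002 -0.001 -1.   ] F [ 0.8 -0.9 -1.7] op 0.368 | shift [  27.4 -202.6    0.4] turn -0.104
```

move_arm(series=[[[0, 10, -38, 0, 0], [0, 27, -75, 0, -0.05], [0, 27, -112, 0, -0.1], [0, 27, -150, 0, -0.104], [0, 27, -185, 0, -0.104], [0, 27, -199, 0, -0.104], [0, 27, -199, 0, -0.104], [0, 27, -199, 0, -0.104], [0, 27, -199, 0, -0.104], [0, 27, -199, 0, -0.104]]])

```text
time_s: 23.47
eef_pos: [0.4211, -0.267, 0.2395]
eef_rot: [0.0, 0.035, 0.999, 0.0]
wrist_force: [-0.6, -0.4, -1.7]
opening: 0.37
grasp_force: 60.5
```

```bash
python3 -c "
from h import *
to(.422,-.273,.109,86)"
```

```text
t 23.47 pos [ 0.4211 -0.267   0.2395] toolyaw 86.04 tilt [ 0.  0. -1.] F [-0.6 -0.4 -1.7] op 0.37 | shift [ -1.3  -5.9 130.5] turn 0.001
```

move_arm(series=[[[0, 0, -3, 30, 0], [0, 0, -6, 60, 0], [0, 0, -6, 90, 0], [0, 0, -6, 115, 0], [0, 0, -6, 130, 0], [0, -4, -6, 130, 0], [0, -8, -6, 130, 0], [0, -12, -6, 130, 0], [0, -14, -6, 130, 0], [0, -14, -6, 130, 0]]])

```text
time_s: 24.3
eef_pos: [0.4357, -0.276, 0.1111]
eef_rot: [0.001, 0.035, 0.999, -0.001]
wrist_force: [-0.0, 0.4, -1.7]
opening: 0.369
grasp_force: 60.6
```

```bash
python3 - <<'E'
from h import *
to(.440,-.273,.109,86)
for t in np.radians([27,22,17,12,7,2,0,-2]):
    X=118*np.sin(t)+15*np.cos(t);Z=118*np.cos(t)-15*np.sin(t)
    print(round(np.degrees(t)),"tcp x",round(507-X,1),"z",round(30+Z-19,1))
E
```

```text
t 24.3 pos [ 0.4357 -0.276   0.1111] toolyaw 86.0 tilt [ 0.002 -0.002 -1.   ] F [-0.   0.4 -1.7] op 0.369 | shift [-4.1  3.3  2.1] turn -0.0
27 tcp x 440.1 z 109.3
22 tcp x 448.9 z 114.8
17 tcp x 458.2 z 119.5
12 tcp x 467.8 z 123.3
7 tcp x 477.7 z 126.3
2 tcp x 487.9 z 128.4
0 tcp x 492.0 z 129.0
-2 tcp x 496.1 z 129.5
```

move_arm(series=[[[0, -4, 0, 0, 0], [0, -9, 0, -2, 0], [0, -13, 0, -5, 0], [0, -18, 0, -8, 0], [0, -22, 0, -10, 0], [0, -27, 0, -12, 0], [0, -32, 0, -14, 0], [0, -37, 0, -16, 0], [0, -42, 0, -17, 0], [0, -42, 0, -17, 0]]])

```text
time_s: 25.13
eef_pos: [0.4755, -0.2784, 0.1268]
eef_rot: [-0.001, 0.035, 0.999, -0.0]
wrist_force: [-6.1, -0.1, -0.5]
opening: 0.369
grasp_force: 61.0
```

move_arm(series=[[[0, -3, 0, -1, 0], [0, -7, 0, -2, 0], [0, -10, 0, -2, 0], [0, -14, 0, -3, 0], [0, -17, 0, -3, 0], [0, -17, 0, -3, 0], [0, -10, 0, -3, 0], [0, 0, 0, -3, 0], [0, 10, 0, -10, 0], [0, 10, 0, -10, 0]]])

```text
time_s: 25.97
eef_pos: [0.465, -0.2775, 0.1373]
eef_rot: [0.0, 0.036, 0.999, -0.0]
wrist_force: [-0.9, -0.3, -1.6]
opening: 0.368
grasp_force: 60.8
```

```bash
python3 - <<'E'
from h import *
to(.5435,-.2735,.2,85.7)
o=ctrl.get_obs()["eef_pos"];np.random.seed(0)
def fit(Q):
    for _ in range(5):
        c=np.median(Q,0);n=np.linalg.svd(Q-Q.mean(0))[2][2];r=np.abs((Q-Q.mean(0))@n);Q=Q[r<max(.0015,1.5*r.std())]
    return n,Q.mean(0),len(Q)
c=calibration("wrist");p,d=camera("wrist");W=wcloud(d,c);cv2.imwrite("pics/w7.png",p)
hsv=cv2.cvtColor(p,cv2.COLOR_BGR2HSV)
m=(hsv[...,0]<16)&(hsv[...,1]>120)&(np.linalg.norm(W-o,axis=-1)<.09)&(W[...,2]>o[2]+.03);print(m.sum())
if m.sum()>50: print("wrist top",fit(W[m]),W[m].mean(0))
p,d=camera("scene");W=cloud("scene",d);hsv=cv2.cvtColor(p,cv2.COLOR_BGR2HSV)
m=(hsv[...,0]<16)&(hsv[...,1]>120)&(np.linalg.norm(W-o,axis=-1)<.08);print(m.sum());print("scene side",fit(W[m]))
cv2.imwrite("pics/s7.png",cv2.resize(p[90:250,110:290],None,fx=4,fy=4,interpolation=cv2.INTER_CUBIC)[:600])
E
```

```text
t 25.97 pos [ 0.465  -0.2775  0.1373] toolyaw 85.91 tilt [ 0.001 -0.    -1.   ] F [-0.9 -0.3 -1.6] op 0.368 | shift [-78.    9.6 -62.7] turn 0.004
6847
wrist top (array([-0.43623277,  0.01468362,  0.89971405]), array([ 0.4618551 , -0.27632252,  0.18620856]), 1499) [ 0.45940348 -0.27618158  0.18440442]
217
scene side (array([ 0.9993281 , -0.02998943, -0.02107072]), array([ 0.47682177, -0.27316565,  0.16428965]), 113)
```

View pics/s7.png

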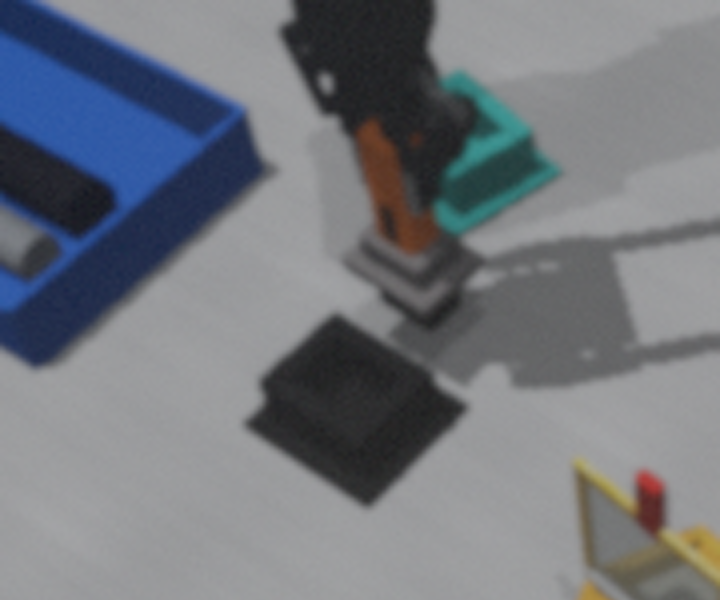

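The scene crop shows the reader upright in the gripper at (400,230), clear of the holster at (350,400).

move_arm(series=[[[0, 0, 0, -20, 0], [0, 0, 0, -40, 0], [0, -15, 3, -40, 0], [0, -35, 6, -40, 0], [0, -55, 10, -40, 0], [0, -70, 10, -40, 0], [0, -78.5, 10, -40, 0], [0, -78.5, 10, -40, 0], [0, -78.5, 10, -40, 0], [0, -78.5, 10, -40, 0]]])

```text
time_s: 26.9
eef_pos: [0.5444, -0.2731, 0.1761]
eef_rot: [-0.001, 0.035, 0.999, 0.0]
wrist_force: [0.3, 0.6, -2.3]
opening: 0.368
grasp_force: 60.8
```

```bash
python3 -c "
from h import *
to(.5440,-.2735,.109,85.7)"
```

```text
t 26.9 pos [ 0.5444 -0.2731  0.1761] toolyaw 85.93 tilt [-0.001  0.001 -1.   ] F [ 0.3  0.6 -2.3] op 0.368 | shift [ 0.3 -0.5 67.1] turn 0.004
```

Lower to 4 mm above the seat, then check the force.

move_arm(series=[[[0, 0, 0, 10, 0], [0, 0, 0, 20, 0], [0, 0, 0, 28, 0], [0, 0, 0, 36, 0], [0, 0, 0, 44, 0], [0, 0, 0, 52, 0], [0, 0, 0, 58, 0], [0, 0, 0, 63, 0], [0, 0, 0, 63, 0], [0, 0, 0, 63, 0]]])

```text
time_s: 27.73
eef_pos: [0.5451, -0.2731, 0.1132]
eef_rot: [-0.0, 0.035, 0.999, 0.0]
wrist_force: [0.4, -0.8, -1.9]
opening: 0.366
grasp_force: 60.8
```

move_arm(series=[[[0, 0, 0, 1, 0], [0, 0, 0, 2, 0], [0, 0, 0, 3, 0], [0, 0, 0, 3.5, 0], [0, 0, 0, 3.5, 0], [0, 0, 0, 3.5, 0], [0, 0, 0, 3.5, 0], [0, 0, 0, 3.5, 0], [0, 0, 0, 3.5, 0], [0, 0, 0, 3.5, 0]]])

```text
time_s: 28.57
eef_pos: [0.5452, -0.2732, 0.11]
eef_rot: [0.0, 0.035, 0.999, -0.0]
wrist_force: [0.5, -1.1, -1.0]
opening: 0.368
grasp_force: 60.8
```

Entered without collision, almost seated. Release, rise and look.

move_arm(series=[[[0.3, 0, 0, 0.7, 0], [0.45, 0, 0, 0.7, 0], [0.6, 0, 0, 0.7, 0], [0.7, 0, 0, 0.7, 0], [0.7, 0, 0, 0.7, 0], [0.7, 0, 0, 0, 0], [0.7, 0, 0, -15, 0], [0.7, 0, 0, -35, 0], [0.7, 0, 0, -55, 0], [0.7, 0, 0, -80, 0]]])

```text
time_s: 29.4
eef_pos: [0.5445, -0.2727, 0.1898]
eef_rot: [-0.001, 0.035, 0.999, 0.001]
wrist_force: [0.5, 0.4, -0.0]
opening: 0.7
grasp_force: 0.0
```

move_arm(series=[[[0.5, 0, 0, -30, 0], [0.5, 0, 0, -60, 0], [0.5, 0, 0, -90, 0], [0.5, 0, 30, -110, 0], [0.5, 0, 65, -110, 0], [0.5, 0, 100, -110, 0.05], [0.5, 0, 135, -110, 0.1], [0.5, 0, 170, -110, 0.1], [0.5, 0, 170, -110, 0.1], [0.5, 0, 170, -110, 0.1]]])

```text
time_s: 30.23
eef_pos: [0.5574, -0.1018, 0.3004]
eef_rot: [0.0, 0.083, 0.997, -0.0]
wrist_force: [0.1, -0.2, 0.1]
opening: 0.504
grasp_force: 0.0
```

```bash
python3 - <<'E'
from h import *
to(.6316,.0077,.30,80)
p,d=camera("scene");W=cloud("scene",d)
cv2.imwrite("pics/s8.png",cv2.resize(p[110:310,130:350],None,fx=3,fy=3,interpolation=cv2.INTER_CUBIC))
hsv=cv2.cvtColor(p,cv2.COLOR_BGR2HSV)
n=np.hypot(W[...,0]-.543,W[...,1]+.273)<.05
Q=W[n&(W[...,2]>.15)];print("handle top z",np.round(np.percentile(Q[:,2],[50,98]),4),"c",Q.mean(0).round(4))
m=n&(np.abs(W[...,2]-.0555)<.004);print("flange",m.sum(),cv2.minAreaRect(W[m][:,:2].astype(np.float32)*1000))
m=(W[...,2]>.2)&(np.abs(W[...,1])<.1)&(hsv[...,1]>120)&((hsv[...,0]<8)|(hsv[...,0]>172));print("tab",m.sum(),np.percentile(W[m],[5,50,95],axis=0).round(3))
E
```

```text
t 30.23 pos [ 0.5574 -0.1018  0.3004] toolyaw 80.42 tilt [ 0.001 -0.    -1.   ] F [ 0.1 -0.2  0.1] op 0.504 | shift [-55.  120.4   0.4] turn 0.007
handle top z [0.1609 0.1636] c [ 0.5466 -0.2703  0.1597]
flange 221 ((544.4209594726562, -272.79168701171875), (74.40438079833984, 58.241703033447266), 87.23516845703125)
tab 70 [[0.616 0.006 0.225]
 [0.62  0.013 0.246]
 [0.622 0.016 0.254]]
```

View pics/s8.png

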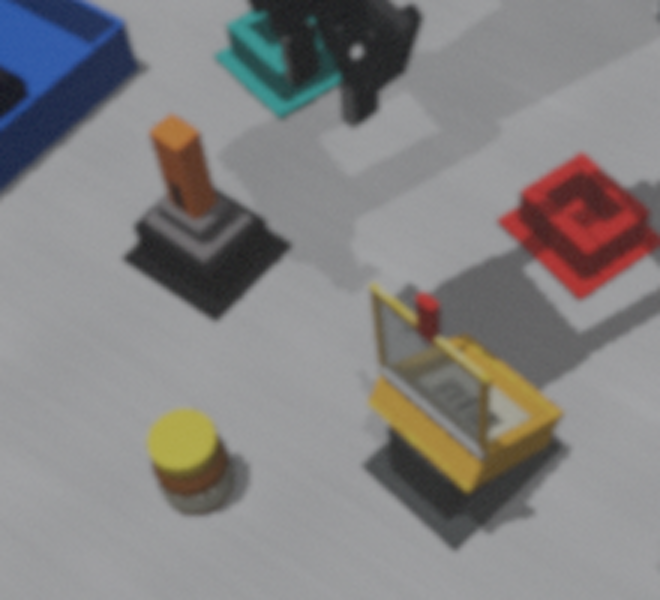

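```bash
python3 -c "
from h import *
to(.627,.0088,.30,80)"
```

```text
t 30.28 pos [ 0.5573 -0.1032  0.3003] toolyaw 80.32 tilt [ 0.    -0.001 -1.   ] F [0.6 1.1 0.7] op 0.502 | shift [-49.8 122.1   0.2] turn 0.006
```

move_arm(series=[[[0.5, -15, 35, 0, 0.006], [0.5, -30, 70, 0, 0.006], [0.5, -45, 105, 0, 0.006], [0.5, -50, 122, 0, 0.006], [0.5, -50, 122, 0, 0.006], [0.5, -50, 122, 0, 0.006], [0.5, -50, 122, 20, 0.006], [0.5, -50, 122, 45, 0.006], [0.5, -50, 122, 65, 0.006], [0.5, -50, 122, 75, 0.006]]])

```text
time_s: 31.12
eef_pos: [0.6255, 0.006, 0.2219]
eef_rot: [-0.002, 0.09, 0.996, -0.0]
wrist_force: [-0.3, 0.3, -0.3]
opening: 0.503
grasp_force: 0.0
```

move_arm(series=[[[0.5, 0, 0, 0, 0], [0, 0, 0, 0, 0], [0, 0, 0, 0, 0], [0, 0, 0, 0, 0], [0, 0, 0, 0, 0], [0, 0, 0, 0, 0], [0, 0, 0, 0, 0], [0, 0, 0, 0, 0], [0, 0, 0, 0, 0], [0, 0, 0, 0, 0]]])

```text
time_s: 31.95
eef_pos: [0.6284, 0.0081, 0.2271]
eef_rot: [0.002, 0.088, 0.996, -0.0]
wrist_force: [0.3, 2.2, 5.5]
opening: 0.141
grasp_force: 59.1
```

```bash
python3 -c "
from h import *
to(.627,.0088,.2244,80)
r=126
a0=np.radians(125)-np.pi/6
for a in np.radians(np.arange(125,-6,-5)):
    e=a-np.pi/6
    print(round(np.degrees(a)),round(r*np.cos(e)-r*np.cos(a0)),round(-(r*np.sin(e)-r*np.sin(a0))),end=' | ')"
```

```text
t 31.95 pos [0.6284 0.0081 0.2271] toolyaw 79.89 tilt [ 0.004 -0.001 -1.   ] F [0.3 2.2 5.5] op 0.141 | shift [1.5 0.4 2.7] turn -0.002
125 0 0 | 120 11 0 | 115 22 0 | 110 33 1 | 105 44 4 | 100 54 7 | 95 64 11 | 90 74 16 | 85 83 22 | 80 92 29 | 75 100 36 | 70 108 45 | 65 114 53 | 60 120 63 | 55 125 72 | 50 129 82 | 45 133 93 | 40 135 104 | 35 137 115 | 30 137 126 | 25 137 137 | 20 135 147 | 15 133 158 | 10 129 169 | 5 125 179 | 0 120 189 | -5 114 198 |
```

move_arm(series=[[[0, 11, 0, 0, 0], [0, 22, 0, 0, 0], [0, 33, 0, 1, 0], [0, 44, 0, 4, 0], [0, 54, 0, 7, 0], [0, 64, 0, 11, 0], [0, 74, 0, 16, 0], [0, 83, 0, 22, 0], [0, 92, 0, 29, 0], [0, 100, 0, 36, 0]]])

```text
time_s: 32.78
eef_pos: [0.5303, 0.0258, 0.1926]
eef_rot: [0.003, 0.088, 0.996, -0.0]
wrist_force: [-3.7, 2.3, 12.5]
opening: 0.144
grasp_force: 68.7
```

move_arm(series=[[[0, 8, 0, 9, 0], [0, 14, 0, 17, 0], [0, 20, 0, 27, 0], [0, 25, 0, 36, 0], [0, 29, 0, 46, 0], [0, 33, 0, 57, 0], [0, 35, 0, 68, 0], [0, 37, 0, 79, 0], [0, 37, 0, 90, 0], [0, 37, 0, 101, 0]]])

```text
time_s: 33.62
eef_pos: [0.4922, 0.0327, 0.0883]
eef_rot: [0.0, 0.088, 0.996, 0.0]
wrist_force: [-2.4, 2.7, 4.7]
opening: 0.141
grasp_force: 70.3
```

move_arm(series=[[[0, -2, 0, 10, 0], [0, -4, 0, 21, 0], [0, -6, 0, 27, 0], [0, -8, 0, 32, 0], [0, -10, 0, 37, 0], [0, -12, 0, 42, 0], [0, -14, 0, 47, 0], [0, -16, 0, 51, 0], [0, -16, 0, 51, 0], [0, -16, 0, 51, 0]]])

```text
time_s: 34.45
eef_pos: [0.5069, 0.0301, 0.0384]
eef_rot: [-0.002, 0.088, 0.996, 0.0]
wrist_force: [-13.9, 4.8, 20.3]
opening: 0.143
grasp_force: 75.3
```

```bash
python3 -c "
from h import *
to(.509,.0298,.0402,80)"
```

```text
t 34.45 pos [0.5069 0.0301 0.0384] toolyaw 79.93 tilt [-0.004  0.001 -1.   ] F [-13.9   4.8  20.3] op 0.143 | shift [-2.2  0.1 -1.8] turn -0.001
```

move_arm(series=[[[0, 0, 0, 0, 0], [0.4, 0, 0, 0, 0], [0.6, 0, 0, 0, 0], [0.6, 0, 0, 0, 0], [0.6, 0, 0, 0, 0], [0.6, 0, 0, -15, 0], [0.6, 0, 0, -40, 0], [0.6, 0, 0, -70, 0], [0.6, 0, 0, -100, 0], [0.6, 0, 0, -130, 0]]])

```text
time_s: 35.28
eef_pos: [0.5078, 0.0293, 0.168]
eef_rot: [-0.0, 0.088, 0.996, -0.0]
wrist_force: [0.3, 0.5, 0.7]
opening: 0.6
grasp_force: 0.0
```

move_arm(series=[[[0.6, 35, 0, -30, 0], [0.6, 70, 0, -60, 0], [0.6, 100, 0, -80, 0], [0.6, 100, 0, -80, 0], [0.6, 100, 0, -80, 0], [0.6, 100, 0, -80, 0], [0.6, 100, 0, -80, 0], [0.6, 100, 0, -80, 0], [0.6, 100, 0, -80, 0], [0.6, 100, 0, -80, 0]]])

```text
time_s: 36.12
eef_pos: [0.4097, 0.0469, 0.2459]
eef_rot: [-0.001, 0.088, 0.996, 0.0]
wrist_force: [0.2, -0.0, -0.1]
opening: 0.601
grasp_force: 0.0
```

```bash
python3 - <<'E'
from h import *
o=ctrl.get_obs();print(o["eef_pos"],o["wrist_force"],o["opening"])
z=np.load("pics/scene.npz");W0=z["W"]
p,d=camera("scene");W=cloud("scene",d)
for n,c,r,lo in (("jar",(.715,-.137),.05,.06),("cone",(.706,.146),.04,.03),("tape",(.409,.146),.06,.01),("blue",(.56,.265),.05,.06)):
    f=lambda W:W[(np.hypot(W[...,0]-c[0],W[...,1]-c[1])<r)&(W[...,2]>lo)].mean(0).round(4)
    print(n,f(W0),f(W))
for t,w in (("before",W0),("now",W)):
    D=np.stack([w@EX,w@EY,w@EZ],-1)-np.array([.533,.1187,-.200])
    m=(np.abs(D[...,1])<.05)&(np.abs(D[...,2])<.03)&(np.abs(D[...,0])<.05)
    A=D[m];A=A[np.abs(A[:,2]-np.median(A[:,2]))<.006];k=np.polyfit(A[:,0],A[:,2],1);print(t,len(A),"slope rad",k[0],"lvl",np.median(A[:,2]))
E
```

```text
[0.40967724 0.04687938 0.24592734] [ 0.15691538 -0.00769028 -0.09783255] 0.600684082169849
jar [ 0.7158 -0.1362  0.0751] [ 0.7158 -0.1363  0.0751]
cone [0.7208 0.1482 0.0703] [0.7208 0.1481 0.0703]
tape [0.4113 0.1453 0.0232] [0.419  0.1177 0.3269]
blue [0.5714 0.264  0.1036] [0.5711 0.2641 0.1036]
before 1254 slope rad -0.005752688722758147 lvl 0.006668709806624609
now 1263 slope rad -0.00493909413129717 lvl 0.006666514797922185
```

```bash
python3 -c "
from bench import order
print(order.hand_in())"
```

```text
the job is handed in; nothing more can be done
None
```

I handed the job in at about 36 s of robot time; the hand-in gave no verdict. The cover was swung open to about 2.15–2.2 rad, and the reader was pressed on the ticket at about 5 N (estimated 4–5 mm of nose travel) for about 2 s. The reader is back in its holster, the yellow cover reads shut to within 0.001 rad of its first reading, and the blue holder, jar and cone haven't moved. The tape roll was hidden from the last camera check, but the arm never went near it below about 0.2 m.

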